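# Weigh a grease cartridge on the bench scale

### The arm

A 6-joint arm with a two-finger parallel gripper is mounted at the origin on a cart in front of the work surface, level with it; the furniture and walls round the work are solid. World frame = base frame: x ahead of the robot, y to its left, z up, the work surface at z = 0. Lengths are in m, angles in rad, forces in N, time in s.
With the tool pointing down it reaches from about 0.35 to 0.975 m from the base axis. Payload 4.9 kg.
Tool frame: the origin (TCP) lies at the very end of the fingers, on their centre line; the grasp point (between the pads) lies 19 mm behind it; z points along the fingers, y is the line along which they close (so a half turn about z gives the same grasp; the last joint's range is limited). The gripper opens to 85 mm and grips with 20 to 120 N. Pads are 22 mm wide; open, the fingers measure 114 mm over their backs; the gripper's body (76 mm by 85 mm) begins 54 mm behind the grasp point. The pads swing forward as they close: fully open they stand 13 mm farther back than shut.
Start: joints at [1.128, 0.053, 1.613, -0, 1.476, -0.119], TCP at [0.199, 0.593, 0.231] pointing down, gripper open.
Joint ranges: [-3.01, 3.01], [-1.01, 2.22], [0.06, 2.58], [-1.02, 4.17], [0.09, 2.62], [-3.14, 3.14]. Speed limits (rad/s): [2.57, 2.57, 3.14, 3.14, 3.14, 3.14].

### API

Orientations are given as a unit quaternion [w, x, y, z].
In Python, from plant import monitor, vision, manip gives the robot as it stands. The module is installed in compiled form; this text tells all that it offers.
- The arm moves only by the tool arm_command, never from a script. Its argument "rows" is a list of rows, each a list of 3 entries, a list of its own where there are three numbers: the finger opening in mm, from 0 to 85.4, then the shift along the world's x, y, z in units of 30 cm (1.0 is 30 cm), then the turn, a rotation vector about the world's x, y, z in units of pi/2 rad (1.0 is pi/2 rad). In form: [[claw, [x, y, z], [wx, wy, wz]], ...]. A call has 1 to 12 rows; each row is the pose to reach, as a shift and turn from the pose commanded when the call began; what a row does not reach only later rows make up. A row lasts 1/12 s, in which the tool goes at most 41.7 mm and 7.16 degrees, less where a joint would pass 70% of its speed; a pose out of reach is approached as far as the arm can. A call with a number of a shift or a turn outside -1 to 1 is refused whole. A call with a gripper value outside its range is refused whole. The fingers move at their own pace and stop on an object; the grip force is fixed at half the most. Time passes only in rows, so rows that repeat a pose let the fingers close. It gives the time, the measured TCP pose, the force, the opening and the grip force at its end, in the units of the state.
- monitor.state(): the state, without advancing time (a new reading comes with each control period).
- vision.grab_frame(name): name is "scene" or "top" or "wrist"; returns a dict with "color" (400x640x3 uint8, red, green, blue), "z_map" (400x640 float32, m along the optical axis (not along the pixel's ray), 0 where there is no reading), "mtx" (3x3 intrinsics, pixels), "R" (3x3) and "t" (3): a world point X has camera coordinates R X + t. Camera axes: x right, y down, z forward; pixel columns grow to the right and rows downward; lengths in m; the calibration is good to about 2 mm. A picture is of the moment at which its call begins.
- manip.job_done(): hands the job in; it is judged then, once.
The state is a dict: "time": time; "joint_pos": joint angles; "joint_vel": joint speeds; "joint_efforts": joint torques, N m; "tool_pos": TCP position; "tool_rot": TCP orientation; "contact_force": force on the tool from outside, world axes, zero at the start; "ft_torque": the same for the moment, N m; "gripper_width": opening from 0.0 (shut) to 1.0 (fully open); "grasp_force": force on a finger pad.
Only numpy, scipy, OpenCV 4.12 (cv2) and the standard library are available. Lean on these libraries where they do the work, as an engineer would, in place of code of your own. Each camera call takes 0.05 s, during which the arm holds its last target. There are 200 camera calls.

### The job

Weigh the red grease cartridge on the bench scale: with the V rests still empty press the round key and then the square key, lay the cartridge gently along both V rests, centred, and let it go, and then press the long bar key. Press each key fully down and let it spring back before going on, one key at a time; never touch down the plus-shaped key, and do not press the bar early or the round or square key late. Leave the two spray cans and the black box where they stand.

Things in the scene. Friction and masses are not known exactly. Their poses are not given: they have to be found in the camera images.
- scale: grey bench scale, fixed to the counter, 150 (x) x 230 (y) housing with its top at 40; origin at the centre of its footprint on the counter. Its +y half carries a keypad of four keys in a 2 x 2 block (52 apart both ways; which key is in which place varies; a sloped display stands at the +x edge, reaching 65 high); its -y half carries a steel plate (top at 44) with two aluminium V rests.
- cradle (a point): point where the middle of the cartridge's axis belongs: 87 above the counter, midway between the two V rests, which stand 76 apart along the scale's x (each 12 thick; 90 degree V, lowest point 37 below this point, arm tips about 10 below it and 27 out to each side; 64 clear between the rests for fingers). Axes as the scale's; the cartridge lies along x.
- cartridge: red grease cartridge lying on the counter, a 52 diameter cylinder 130 long plus an 18 diameter nozzle stub at its +x end, 145 in all, about 0.3 to 0.55 kg; origin at mid-length on its underside, x along its axis. It can roll.
- cartridge_mid (a point): mid-length point on the cartridge's axis (26 above the counter while lying there)
- key_round_top (a point): centre of the top face of the round key: white plastic, round disc cap, 32 across, top at 62 above the counter, 14 proud of its steel seat (46 square); wakes the scale
- key_round (a joint): travel of the round key: 0 up, 0.006 m fully down; a spring needing 2 N to start and 5 N at the bottom returns it
- key_square_top (a point): centre of the top face of the square key: white plastic, square cap, 30 x 30, top at 62 above the counter, 14 proud of its steel seat (46 square); zeroes it
- key_square (a joint): travel of the square key: 0 up, 0.006 m fully down; a spring needing 2 N to start and 5 N at the bottom returns it
- key_bar_top (a point): centre of the top face of the bar key: white plastic, long bar cap, 14 along the scale's x and 38 along its y, top at 62 above the counter, 14 proud of its steel seat (46 square); records the weight
- key_bar (a joint): travel of the bar key: 0 up, 0.006 m fully down; a spring needing 2 N to start and 5 N at the bottom returns it
- key_cross_top (a point): centre of the top face of the cross key: white plastic, cap shaped as a plus sign, two crossed bars 32 x 11, top at 62 above the counter, 14 proud of its steel seat (46 square); clears the memory; leave alone
- key_cross (a joint): travel of the cross key: 0 up, 0.006 m fully down; a spring needing 2 N to start and 5 N at the bottom returns it
- part_box: black boxed part, 112 x 51 x 36 high, loose bystander; origin at the centre of its underside
- white_can: tall whitish spray can, 67 diameter, 205 high, loose bystander on the right; origin at the centre of its base
- green_can: tall green spray can, 58 diameter, 211 high, loose bystander standing behind the V rests; origin at the centre of its base

How it is judged:
On the way, in this order (a step that is already met when the one before it is completed fails the run):
1. the round key is pressed fully down while the V rests are empty (value of joint key_round above 0.0045 m and not (distance between cartridge_mid and cradle below 0.05 m)), for 0.05 s.
2. with the round key up again, the square key is pressed fully down while the V rests are empty (value of joint key_square above 0.0045 m and value of joint key_round below 0.002 m and not (distance between cartridge_mid and cradle below 0.05 m)), for 0.05 s.
3. the cartridge lies along both V rests, released, with all keys up (x of cartridge_mid in the frame of cradle between -0.025 and 0.025 m and y of cartridge_mid in the frame of cradle between -0.008 and 0.008 m and z of cartridge_mid in the frame of cradle between -0.008 and 0.008 m and angle between the x axis of cartridge and the x axis of scale, either way round below 0.12 rad and value of joint each of key_round, key_square, key_bar, key_cross below 0.002 m and contact force between the fingers and cartridge below 0.1 N), for 0.2 s.
4. the bar key is pressed fully down with the cartridge lying in the V rests (x of cartridge_mid in the frame of cradle between -0.025 and 0.025 m and y of cartridge_mid in the frame of cradle between -0.008 and 0.008 m and z of cartridge_mid in the frame of cradle between -0.008 and 0.008 m and angle between the x axis of cartridge and the x axis of scale, either way round below 0.12 rad and value of joint key_bar above 0.0045 m), for 0.05 s.
At the end, for the whole second after the job is handed in: Cartridge released and still along both V rests: its middle within 25 mm lengthwise and 8 mm sideways and in height of the cradle point, axis within 0.12 rad of the scale's x, either way round; all keys up (under 2 mm); cans and box upright, within 30 mm of their start (all of step 3 and linear speed of cartridge below 0.02 m/s and angle between each of white_can, green_can, part_box's own z axis and vertical below 0.2 rad and distance of each of white_can, green_can, part_box from where it was at the start of the episode below 0.03 m); the robot touches nothing.
It fails at once if the plus-shaped key is pressed more than 2.5 mm, or two keys are down together (value of joint key_cross above 0.0025 m or value of joint each of key_round, key_square above 0.0025 m).
It fails at once if the bar key is pressed more than 2.5 mm while the cartridge is not in the rests (value of joint key_bar above 0.0025 m and not (distance between cartridge_mid and cradle below 0.05 m)).
It fails at once if the round or square key is pressed more than 2.5 mm while the cartridge is in the rests (value of joint any of key_round, key_square above 0.0025 m and distance between cartridge_mid and cradle below 0.05 m).
It fails at once if the cartridge is let go more than about 30 mm above the rests (dropped, not laid) (height (world z) of cartridge_mid above 0.118 m and contact force between the fingers and cartridge below 0.05 N).
It fails at once if a spray can or the black box is moved 30 mm or knocked over (distance of any of white_can, green_can, part_box from where it was at the start of the episode above 0.03 m or angle between any of white_can, green_can, part_box's own z axis and vertical above 0.2 rad).
It also fails if it takes over 70 s, if anything falls off the work surface, if the arm or the gripper's body presses on something with over 40 N, if the wrist force passes 120 N, or if a joint passes its speed limit or range.

## Working session

There is one attempt and no reset: what is moved stays moved. The work goes in short steps, Python scripts to look and compute and a tool call to move; the robot and the scene stay as the last step left them, time stands still between calls to the robot, and variables do not carry over. Pictures are saved under pics/ and viewed, at most 10 in all, crops included, and the job is handed in when it is done.

Besides the shell and the picture viewer there is one more tool, called after "Emit:" by a JSON object that holds its "op" and its "data", one argument or row to a line. arm_command: Moves the arm, as the interface text tells. Shifts and turns lie within -1 to 1; 1 stands for 30 cm of shift or pi/2 rad of turn. Its arguments: {"type":"object","properties":{"rows":{"type":"array"}},"required":["rows"]}

```bash
mkdir -p pics; cat > h.py <<'E'
import numpy as np, cv2
from plant import monitor, vision, manip
def grab(n):
    f=vision.grab_frame(n); return f
def save(f,p): cv2.imwrite('pics/'+p,f['color'][:,:,::-1])
def pts(f):
    z=f['z_map'];v,u=np.mgrid[:400,:640]
    K=f['mtx'];c=np.stack([(u-K[0,2])/K[0,0]*z,(v-K[1,2])/K[1,1]*z,z],-1)
    return (c-f['t'])@f['R']
def ray(f,u,v,h):
    d=f['R'].T@np.linalg.inv(f['mtx'])@[u,v,1.];o=-f['R'].T@f['t']
    return o+d*(h-o[2])/d[2]
E
python3 - <<'E'
from h import *
print(monitor.state())
for n in('top','scene'):
    f=grab(n);save(f,n+'1.png');np.savez('/tmp/'+n,**f);print(n,-f['R'].T@f['t'],f['R'],f['mtx'][0,0])
E
```

```text
{'time': 0.0, 'joint_pos': array([ 1.12800683e+00,  5.33546861e-02,  1.61426080e+00, -7.97051360e-06,
        1.47599450e+00, -1.19002366e-01]), 'joint_vel': array([ 9.68655118e-04,  6.21234124e-05, -1.49871735e-03,  1.38558339e-04,
        4.57686370e-04,  4.93049641e-04]), 'joint_efforts': array([-2.11911254e-03, -3.93704474e+01, -3.70159328e+01, -3.19015207e-04,
        7.24654034e-03,  1.00346713e-05]), 'tool_pos': array([0.19859048, 0.59196947, 0.23008419]), 'tool_rot': array([-2.75808106e-04,  1.61186840e-01,  9.86923394e-01, -9.70235860e-04]), 'contact_force': array([0.05163581, 0.55900715, 0.25757621]), 'ft_torque': array([-0.00086284, -0.03126472,  0.00519019]), 'grasp_force': 0.0, 'gripper_width': 1.0005432144637427}
top [ 0.49445162 -0.02149862  1.06839629] [[-0.01906883 -0.99978344  0.00833387]
 [-0.99046359  0.01775221 -0.13662627]
 [ 0.13644874 -0.0108597  -0.99058761]] 361.9088050526751
scene [-0.28838543 -0.7580271   0.68052289] [[ 0.6378414  -0.76989899 -0.02034415]
 [-0.37169827 -0.28459229 -0.88365583]
 [ 0.67453594  0.57119416 -0.46769487]] 433.9815065034726
```

View pics/top1.png

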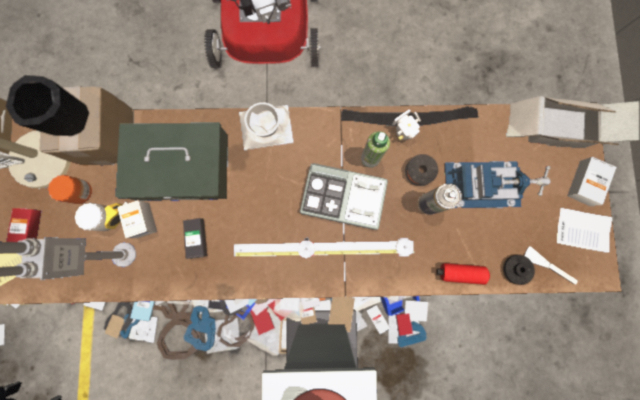

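View pics/scene1.png

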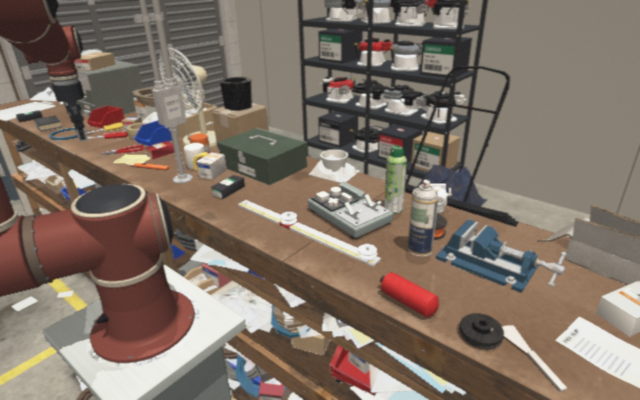

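Top view: scale around (343,196), cartridge around (463,273), green can (376,148), white can (442,199), black box (193,238). I'll measure these from top and enlarge the scale.

```bash
python3 - <<'E'
from h import *
f=dict(np.load('/tmp/top.npz'));g=dict(np.load('/tmp/scene.npz'))
a=cv2.resize(f['color'][155:240,290:400],None,fx=7,fy=7,interpolation=cv2.INTER_CUBIC)
cv2.imwrite('pics/crop1.png',a[:,:,::-1])
P=pts(f)
hsv=cv2.cvtColor(f['color'],cv2.COLOR_RGB2HSV)
m=((hsv[...,0]<8)|(hsv[...,0]>172))&(hsv[...,1]>170)&(hsv[...,2]>90)
m[:255]=0;m[290:]=0;m[:,:425]=0;m[:,500:]=0
q=P[m];print('red',m.sum(),q.min(0),q.max(0))
v,u=np.nonzero(m);r=cv2.minAreaRect(np.stack([u,v],1).astype(np.float32));print(r)
b=cv2.boxPoints(r)
for p in b: print(p,ray(f,*p,.026))
# scale by height
Z=P[...,2]
sub=np.zeros_like(m);sub[155:240,290:400]=1
hm=sub&(Z>.03)&(Z<.075)
n,l,s,c=cv2.connectedComponentsWithStats(hm.astype(np.uint8));i=1+s[1:,4].argmax()
w=P[l==i];r=cv2.minAreaRect(w[:,:2].astype(np.float32));print('scale',r,cv2.boxPoints(r),np.percentile(w[:,2],[5,50,95]))
print('cart depth z',np.percentile(q[:,2],[5,50,95]))
for nm,(u0,u1,v0,v1) in dict(green=(355,395,125,175),white=(415,470,175,220)).items():
    k=P[v0:v1,u0:u1].reshape(-1,3);k=k[(k[:,2]>.1)];print(nm,np.percentile(k,[2,50,98],axis=0))
E
```

```text
red 794 [ 0.38501826 -0.48252837  0.03068577] [ 0.49445162 -0.02149862  1.06839629]
((465.75836181640625, 273.5206604003906), (46.89019775390625, 17.823057174682617), 4.573921203613281)
[441.67728 280.53418] [ 0.3931633  -0.35302476  0.026     ]
[443.0986  262.76788] [ 0.44245281 -0.36016868  0.026     ]
[489.83945 266.50714] [ 0.42940775 -0.49271304  0.026     ]
[488.41812 284.27344] [ 0.38022065 -0.4846956   0.026     ]
scale ((0.6395877003669739, -0.08148804306983948), (0.22998201847076416, 0.1502259373664856), 76.81888580322266) [[ 0.54023224 -0.1763215 ]
 [ 0.6865004  -0.21057752]
 [ 0.73894316  0.01334542]
 [ 0.59267503  0.04760143]] [0.0372202  0.04332358 0.06105053]
cart depth z [0.03820896 0.04854672 0.05383252]
green [[ 0.72908271 -0.18927955  0.10319527]
 [ 0.74539125 -0.1589588   0.17972368]
 [ 0.77920555 -0.13690488  0.21320004]]
white [[ 0.58331045 -0.36267289  0.10540101]
 [ 0.61052704 -0.32300013  0.17309652]
 [ 0.64270646 -0.30244097  0.20582109]]
```

View pics/crop1.png

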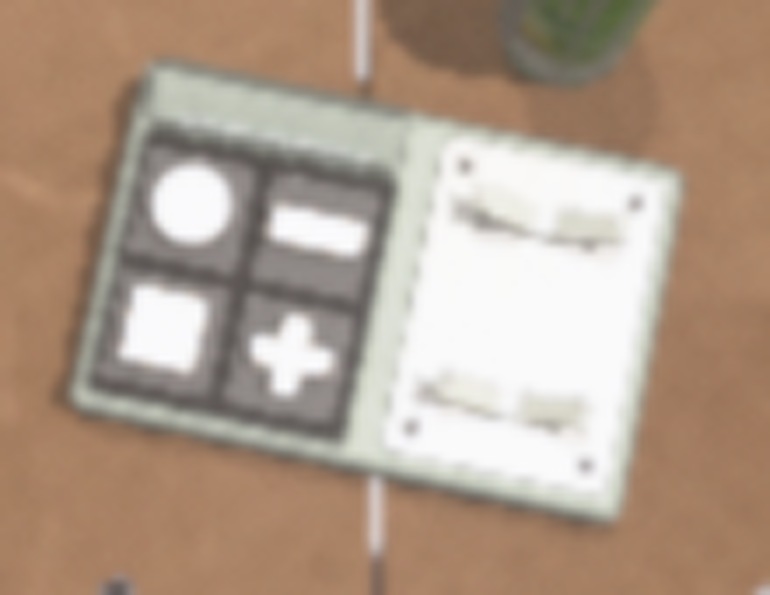

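Keypad seen: round (crop 190,203; +x+y), square (163,328; −x+y), bar (318,230; +x−y), cross (292,355). Now compute positions of keys, rests and cans.

```bash
python3 - <<'E'
from h import *
f=dict(np.load('/tmp/top.npz'));P=pts(f)
g=cv2.cvtColor(f['color'],cv2.COLOR_RGB2GRAY)
m=(g>190).astype(np.uint8);m[:155]=0;m[240:]=0;m[:,:304]=0;m[:,346:]=0
n,l,s,c=cv2.connectedComponentsWithStats(m)
for i in range(1,n):
    if s[i,4]>15: print(c[i]/1-[290,155],s[i,4],ray(f,*c[i],.062).round(4),np.median(P[l==i],0).round(4))
a=np.radians(-13.2);R=np.array([[np.cos(a),-np.sin(a)],[np.sin(a),np.cos(a)]]);C=np.array([.6396,-.0815])
for nm,u,v,h in [('r',190,203,.062),('s',163,328,.062),('b',318,230,.062),('x',292,355,.062),('rest+',545,215,.077),('rest-',508,398,.077)]:
    p=ray(f,290+u/7,155+v/7,h);print(nm,p.round(4),((p[:2]-C)@R).round(4))
w=P[155:240,290:400].reshape(-1,3);w=w[(w[:,2]>.066)&(w[:,2]<.09)];q=(w[:,:2]-C)@R
q=q[q[:,1]<0];print(len(q));print(np.c_[q[:40].round(3)].tolist())
E
```

```text
[38.89595376 16.57803468] 173 [ 0.7048 -0.04    0.062 ] [ 0.7049 -0.0404  0.0593]
[27.         28.66336634] 101 [ 0.6707 -0.0058  0.062 ] [ 0.6707 -0.0057  0.0577]
[44.97014925 32.53731343] 67 [ 0.6587 -0.0562  0.062 ] [ 0.6589 -0.0565  0.0575]
[53.19642857 54.5625    ] 112 [ 0.5959 -0.0778  0.062 ] [ 0.5941 -0.0799  0.0393]
[23.05042017 46.48739496] 119 [0.6202 0.0061 0.062 ] [0.6217 0.0063 0.0571]
[41.2    50.1875] 80 [ 0.6089 -0.0446  0.062 ] [ 0.6096 -0.0442  0.0573]
r [ 0.6697 -0.0062  0.062 ] [0.0121 0.0802]
s [0.6191 0.0054 0.062 ] [-0.0398  0.0799]
b [ 0.6578 -0.0575  0.062 ] [0.0122 0.0275]
x [ 0.6073 -0.046   0.062 ] [-0.0395  0.0272]
rest+ [ 0.6598 -0.1472  0.077 ] [ 0.0346 -0.0594]
rest- [ 0.5871 -0.1302  0.077 ] [-0.04   -0.0594]
136
[[0.121, -0.03], [0.118, -0.032], [0.117, -0.033], [0.115, -0.035], [0.115, -0.033], [0.113, -0.036], [0.112, -0.038], [0.112, -0.037], [0.11, -0.039], [0.11, -0.041], [0.122, -0.081], [0.11, -0.04], [0.108, -0.042], [0.108, -0.045], [0.107, -0.047], [0.112, -0.074], [0.119, -0.079], [0.109, -0.044], [0.107, -0.046], [0.107, -0.048], [0.106, -0.05], [0.106, -0.053], [0.106, -0.056], [0.106, -0.058], [0.107, -0.061], [0.108, -0.064], [0.108, -0.066], [0.11, -0.07], [0.112, -0.073], [0.107, -0.047], [0.106, -0.049], [0.106, -0.052], [0.106, -0.055], [0.106, -0.057], [0.106, -0.06], [0.108, -0.063], [0.108, -0.065], [0.109, -0.068], [0.11, -0.071], [0.042, -0.03]]
```

Emit:
{"op": "arm_command", "data": {
  "rows": [
    [0, [0.667, -0.973, 0], [0, 0, 0.06]],
    [0, [0.667, -0.973, 0], [0, 0, 0.06]],
    [0, [0.667, -0.973, 0], [0, 0, 0.06]],
    [0, [0.667, -0.973, 0], [0, 0, 0.06]],
    [0, [0.667, -0.973, 0], [0, 0, 0.06]],
    [0, [0.667, -0.973, 0], [0, 0, 0.06]],
    [0, [0.667, -0.973, 0], [0, 0, 0.06]],
    [0, [0.667, -0.973, 0], [0, 0, 0.06]],
    [0, [0.667, -0.973, 0], [0, 0, 0.06]],
    [0, [0.667, -0.973, 0], [0, 0, 0.06]]
  ]
}}

```text
time: 0.93
tool_pos: [0.4007, 0.2974, 0.2308]
tool_rot: [0.0, 0.117, 0.993, -0.001]
contact_force: [-0.4, 0.4, 0.3]
gripper_width: -0.001
grasp_force: 0.0
```

Emit:
{"op": "arm_command", "data": {
  "rows": [
    [0, [0.9, -1.0, -0.1], [0, 0, 0]],
    [0, [0.9, -1.0, -0.2], [0, 0, 0]],
    [0, [0.9, -1.0, -0.3], [0, 0, 0]],
    [0, [0.9, -1.0, -0.4], [0, 0, 0]],
    [0, [0.9, -1.0, -0.4], [0, 0, 0]],
    [0, [0.9, -1.0, -0.4], [0, 0, 0]],
    [0, [0.9, -1.0, -0.4], [0, 0, 0]],
    [0, [0.9, -1.0, -0.4], [0, 0, 0]],
    [0, [0.9, -1.0, -0.4], [0, 0, 0]],
    [0, [0.9, -1.0, -0.4], [0, 0, 0]],
    [0, [0.9, -1.0, -0.4], [0, 0, 0]],
    [0, [0.9, -1.0, -0.4], [0, 0, 0]]
  ]
}}

```text
time: 1.93
tool_pos: [0.6687, -0.0004, 0.1086]
tool_rot: [-0.002, 0.116, 0.993, 0.0]
contact_force: [-0.8, 0.6, 0.1]
gripper_width: -0.003
grasp_force: 0.0
```

```bash
python3 - <<'E'
from h import *
f=grab('wrist');save(f,'w1.png');np.savez('/tmp/w1',**f);s=monitor.state();print(s['tool_pos'],s['tool_rot'],s['contact_force'])
E
```

```text
[0.66845504 0.00101146 0.10989485] [-1.37966882e-03  1.14883783e-01  9.93377923e-01  3.38593249e-04] [-0.06469571  1.16997573  0.56925475]
```

View pics/w1.png

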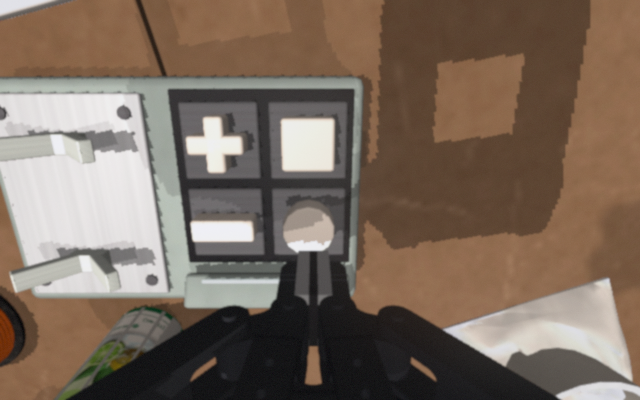

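Wrist view: square key (308,145), round (308,228, partly behind the fingertips), bar (223,231), cross (214,145). Quick check of the key positions from here.

```bash
python3 - <<'E'
from h import *
f=dict(np.load('/tmp/w1.npz'))
for nm,u,v in [('sq',308,145),('round',308,228),('bar',223,231),('cross',214.5,145)]: print(nm,ray(f,u,v,.062).round(4))
print('tip', (f['R']@np.array([.6685,.001,.11])+f['t']), f['mtx'][0])
E
```

```text
sq [0.6207 0.0066 0.062 ]
round [ 0.6682 -0.0049  0.062 ]
bar [ 0.6586 -0.0541  0.062 ]
cross [ 0.609  -0.0429  0.062 ]
tip [0.00285925 0.03167863 0.15977588] [350.34084986   0.         312.96315888]
```

Emit:
{"op": "arm_command", "data": {
  "rows": [
    [0, [0, -0.022, -0.08], [0, 0, 0]],
    [0, [0, -0.022, -0.14], [0, 0, 0]],
    [0, [0, -0.022, -0.16], [0, 0, 0]],
    [0, [0, -0.022, -0.175], [0, 0, 0]],
    [0, [0, -0.022, -0.182], [0, 0, 0]],
    [0, [0, -0.022, -0.182], [0, 0, 0]],
    [0, [0, -0.022, -0.182], [0, 0, 0]]
  ]
}}

```text
time: 2.57
tool_pos: [0.6698, -0.0055, 0.0584]
tool_rot: [0.001, 0.114, 0.993, -0.0]
contact_force: [0.5, -0.2, 0.6]
gripper_width: 0.002
grasp_force: 0.0
```

Emit:
{"op": "arm_command", "data": {
  "rows": [
    [0, [0, 0, -0.006], [0, 0, 0]],
    [0, [0, 0, -0.006], [0, 0, 0]],
    [0, [0, 0, -0.006], [0, 0, 0]]
  ]
}}

```text
time: 2.82
tool_pos: [0.6701, -0.0058, 0.0562]
tool_rot: [0.001, 0.115, 0.993, 0.0]
contact_force: [0.2, 1.8, 2.5]
gripper_width: -0.002
grasp_force: 1.4
```

```bash
python3 - <<'E'
from h import *
f=grab('wrist');save(f,'w2.png');s=monitor.state();print(s['tool_pos'],s['contact_force'])
E
```

```text
[ 0.6700144  -0.00590859  0.0560824 ] [1.57475903 1.66890518 2.36519129]
```

View pics/w2.png

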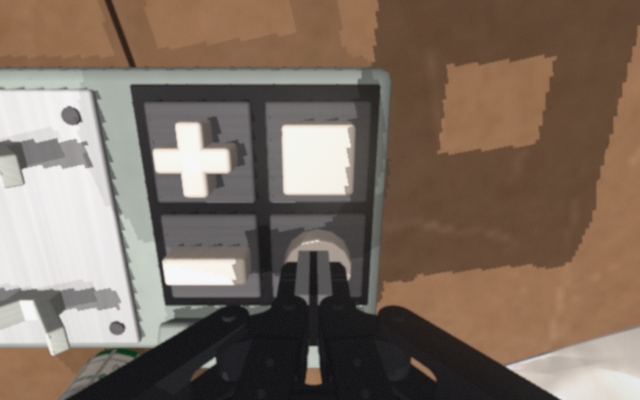

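Fingertips are on the round key (318,255), contact is just beginning (2.4 N), so I continue down until the force shows the end stop.

Emit:
{"op": "arm_command", "data": {
  "rows": [
    [0, [0, 0, -0.005], [0, 0, 0]],
    [0, [0, 0, -0.01], [0, 0, 0]],
    [0, [0, 0, -0.01], [0, 0, 0]],
    [0, [0, 0, -0.01], [0, 0, 0]]
  ]
}}

```text
time: 3.2
tool_pos: [0.6699, -0.0059, 0.0526]
tool_rot: [0.001, 0.115, 0.993, 0.0]
contact_force: [3.4, 1.0, 3.8]
gripper_width: -0.005
grasp_force: 2.3
```

Emit:
{"op": "arm_command", "data": {
  "rows": [
    [0, [0, 0, -0.004], [0, 0, 0]],
    [0, [0, 0, -0.008], [0, 0, 0]],
    [0, [0, 0, -0.008], [0, 0, 0]],
    [0, [0, 0, -0.008], [0, 0, 0]]
  ]
}}

```text
time: 3.53
tool_pos: [0.67, -0.0059, 0.052]
tool_rot: [0.001, 0.114, 0.993, 0.0]
contact_force: [-1.2, 1.6, 11.7]
gripper_width: 0.0
grasp_force: 6.2
```

Bottomed out (11.7 N, no further motion). Lift, then the square key.

Emit:
{"op": "arm_command", "data": {
  "rows": [
    [0, [0, 0, 0.07], [0, 0, 0]],
    [0, [0, 0, 0.14], [0, 0, 0]],
    [0, [0, 0, 0.14], [0, 0, 0]],
    [0, [-0.083, 0.02, 0.14], [0, 0, 0]],
    [0, [-0.167, 0.041, 0.14], [0, 0, 0]],
    [0, [-0.167, 0.041, 0.14], [0, 0, 0]],
    [0, [-0.167, 0.041, 0.08], [0, 0, 0]],
    [0, [-0.167, 0.041, 0.04], [0, 0, 0]],
    [0, [-0.167, 0.041, 0.02], [0, 0, 0]],
    [0, [-0.167, 0.041, 0.005], [0, 0, 0]],
    [0, [-0.167, 0.041, 0], [0, 0, 0]],
    [0, [-0.167, 0.041, 0], [0, 0, 0]]
  ]
}}

```text
time: 4.53
tool_pos: [0.6173, 0.0061, 0.0518]
tool_rot: [-0.004, 0.114, 0.993, -0.001]
contact_force: [-14.5, 0.7, 21.4]
gripper_width: 0.003
grasp_force: 10.7
```

Emit:
{"op": "arm_command", "data": {
  "rows": [
    [0, [0, 0, 0], [0, 0, 0]],
    [0, [0, 0, 0], [0, 0, 0]],
    [0, [0, 0, 0], [0, 0, 0]]
  ]
}}

```text
time: 4.78
tool_pos: [0.6174, 0.0061, 0.0519]
tool_rot: [-0.003, 0.114, 0.993, -0.001]
contact_force: [-13.8, 0.8, 21.2]
gripper_width: -0.002
grasp_force: 10.3
```

Emit:
{"op": "arm_command", "data": {
  "rows": [
    [0, [0, 0, 0.05], [0, 0, 0]],
    [0, [0, 0, 0.15], [0, 0, 0]],
    [0, [0, 0, 0.28], [0, 0, 0]],
    [40, [-0.05, -0.05, 0.4], [0, 0, -0.05]],
    [85, [-0.13, -0.13, 0.5], [0, 0, -0.12]],
    [85, [-0.22, -0.22, 0.55], [0, 0, -0.2]],
    [85, [-0.31, -0.31, 0.6], [0, 0, -0.27]],
    [85, [-0.4, -0.4, 0.6], [0, 0, -0.34]],
    [85, [-0.5, -0.5, 0.6], [0, 0, -0.41]],
    [85, [-0.6, -0.6, 0.6], [0, 0, -0.48]],
    [85, [-0.6, -0.6, 0.6], [0, 0, -0.55]]
  ]
}}

```text
time: 5.7
tool_pos: [0.4352, -0.1777, 0.229]
tool_rot: [-0.001, 0.525, 0.851, -0.002]
contact_force: [0.6, -0.8, -0.4]
gripper_width: 0.995
grasp_force: 0.0
```

Emit:
{"op": "arm_command", "data": {
  "rows": [
    [85, [-0.02, -0.1, 0], [0, 0, -0.075]],
    [85, [-0.04, -0.2, 0], [0, 0, -0.15]],
    [85, [-0.06, -0.3, 0], [0, 0, -0.22]],
    [85, [-0.08, -0.4, 0], [0, 0, -0.29]],
    [85, [-0.1, -0.55, 0], [0, 0, -0.365]],
    [85, [-0.1, -0.7, 0], [0, 0, -0.365]],
    [85, [-0.1, -0.82, 0], [0, 0, -0.365]],
    [85, [-0.1, -0.82, 0], [0, 0, -0.365]],
    [85, [-0.1, -0.82, 0], [0, 0, -0.365]]
  ]
}}

```text
time: 6.45
tool_pos: [0.408, -0.4216, 0.2278]
tool_rot: [-0.002, 0.741, 0.671, 0.0]
contact_force: [0.1, 0.4, -0.4]
gripper_width: 0.998
grasp_force: 0.0
```

```bash
python3 - <<'E'
from h import *
f=grab('wrist');save(f,'w3.png');np.savez('/tmp/w3',**f);s=monitor.state();print(s['tool_pos'],s['tool_rot'],s['joint_pos'])
hsv=cv2.cvtColor(f['color'],cv2.COLOR_RGB2HSV)
m=((hsv[...,0]<8)|(hsv[...,0]>172))&(hsv[...,1]>150)&(hsv[...,2]>60)
n,l,st,c=cv2.connectedComponentsWithStats(m.astype(np.uint8));i=1+st[1:,4].argmax()
v,u=np.nonzero(l==i);r=cv2.minAreaRect(np.stack([u,v],1).astype(np.float32));print(r,st[i])
b=cv2.boxPoints(r);w=np.array([ray(f,*p,.026) for p in b]);print(w,w.mean(0))
E
```

```text
[ 0.40836077 -0.42021649  0.22820149] [-1.41754558e-03  7.40741598e-01  6.71788538e-01  1.89508621e-04] [-9.26733488e-01 -3.56203417e-02  1.70695057e+00  1.15909225e-04
  1.47312042e+00 -8.29191826e-01]
((318.0, 162.0), (132.0, 54.0), 90.0) [ 291   96   55  133 6698]
[[ 0.39375563 -0.35315876  0.026     ]
 [ 0.44456909 -0.3582242   0.026     ]
 [ 0.43502074 -0.49336113  0.026     ]
 [ 0.37763729 -0.4876842   0.026     ]] [ 0.41274569 -0.42310707  0.026     ]
```

View pics/w3.png

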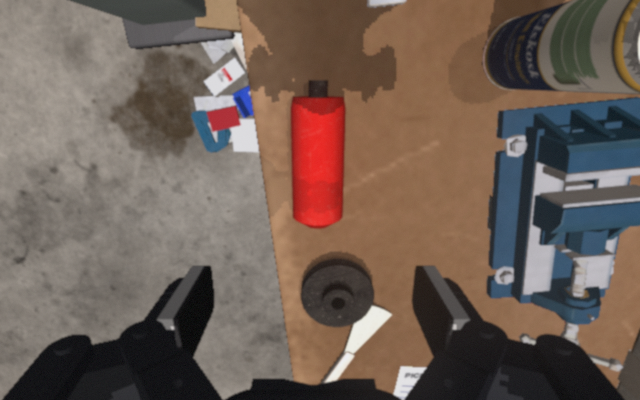

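The cartridge is between the open fingers' line of descent: body centre (318,162), nozzle at (318,88), well clear of the white can (570,50) and the disc (337,290). Descend and grasp.

Emit:
{"op": "arm_command", "data": {
  "rows": [
    [85, [0.015, 0.003, -0.12], [0, 0, 0]],
    [85, [0.015, 0.003, -0.24], [0, 0, 0]],
    [85, [0.015, 0.003, -0.36], [0, 0, 0]],
    [85, [0.015, 0.003, -0.48], [0, 0, 0]],
    [85, [0.015, 0.003, -0.58], [0, 0, 0]],
    [85, [0.015, 0.003, -0.66], [0, 0, 0]],
    [85, [0.015, 0.003, -0.71], [0, 0, 0]],
    [85, [0.015, 0.003, -0.735], [0, 0, 0]],
    [85, [0.015, 0.003, -0.735], [0, 0, 0]],
    [85, [0.015, 0.003, -0.735], [0, 0, 0]]
  ]
}}

```text
time: 7.33
tool_pos: [0.4139, -0.4184, 0.0097]
tool_rot: [0.0, 0.74, 0.673, 0.0]
contact_force: [-0.5, -0.1, 0.5]
gripper_width: 1.001
grasp_force: 0.0
```

Emit:
{"op": "arm_command", "data": {
  "rows": [
    [60, [0, 0, 0], [0, 0, 0]],
    [55, [0, 0, 0], [0, 0, 0]],
    [50, [0, 0, 0], [0, 0, 0]],
    [45, [0, 0, 0], [0, 0, 0]],
    [40, [0, 0, 0], [0, 0, 0]],
    [40, [0, 0, 0], [0, 0, 0]],
    [40, [0, 0, 0], [0, 0, 0]]
  ]
}}

```text
time: 7.92
tool_pos: [0.4138, -0.4199, 0.0111]
tool_rot: [0.001, 0.74, 0.672, -0.0]
contact_force: [-2.2, 1.0, 5.4]
gripper_width: 0.593
grasp_force: 63.9
```

Emit:
{"op": "arm_command", "data": {
  "rows": [
    [40, [0, 0, 0.02], [0, 0, 0]],
    [40, [0, 0, 0.08], [0, 0, 0]],
    [40, [0, 0, 0.18], [0, 0, 0]],
    [40, [0, 0, 0.3], [0, 0, 0]],
    [40, [0, 0, 0.42], [0, 0, 0]],
    [40, [0, 0, 0.54], [0, 0, 0]],
    [40, [0, 0, 0.63], [0, 0, 0]],
    [40, [0, 0, 0.63], [0, 0, 0]],
    [40, [0, 0, 0.63], [0, 0, 0]]
  ]
}}

```text
time: 8.67
tool_pos: [0.4137, -0.4192, 0.1993]
tool_rot: [0.002, 0.74, 0.672, -0.0]
contact_force: [-0.3, 0.3, -6.8]
gripper_width: 0.592
grasp_force: 64.1
```

```bash
python3 - <<'E'
from h import *
a=np.radians(-13.2);R=np.array([[np.cos(a),-np.sin(a)],[np.sin(a),np.cos(a)]]);C=np.array([.6396,-.0815])
for n in('w1','top'):
    f=dict(np.load(f'/tmp/{n}.npz'));P=pts(f).reshape(-1,3);q=np.c_[(P[:,:2]-C)@R,P[:,2]]
    q=q[(q[:,2]>.0)&(abs(q[:,0])<.095)&(abs(q[:,1])<.13)]
    t=q[(q[:,2]>.056)&(q[:,2]<.085)&(q[:,1]<-.015)&(q[:,0]<.06)]
    for s in(1,-1):
        k=t[np.sign(t[:,0])==s]
        if len(k):
            print(n,s,len(k),np.percentile(k,[3,50,97],axis=0).round(4).tolist())
    e=q[(q[:,2]>.034)&(q[:,2]<.048)];print(np.percentile(e,[.5,99.5],axis=0).round(4).tolist())
s=monitor.state();print(s['tool_pos'],s['gripper_width'],s['contact_force'],s['joint_pos'])
E
```

```text
w1 1 1984 [[0.0318, -0.0877, 0.0568], [0.0362, -0.0737, 0.0683], [0.0432, -0.0309, 0.0765]]
w1 -1 1697 [[-0.0438, -0.0799, 0.0566], [-0.0384, -0.0694, 0.0654], [-0.0324, -0.0303, 0.0764]]
[[-0.0743, -0.1111, 0.0352], [0.0714, 0.1123, 0.0463]]
top 1 77 [[0.0321, -0.0881, 0.0577], [0.037, -0.0656, 0.0695], [0.0429, -0.0303, 0.0768]]
top -1 84 [[-0.0438, -0.0887, 0.0566], [-0.0379, -0.0663, 0.0675], [-0.0321, -0.0303, 0.077]]
[[-0.0742, -0.1133, 0.0347], [0.0733, 0.1136, 0.0476]]
[ 0.41373932 -0.4192498   0.19934156] 0.5923857398219095 [-0.33982857  0.33125974 -6.77361192] [-9.18372885e-01 -1.25716554e-02  1.73295759e+00  1.12303860e-04
  1.41811917e+00 -8.22347342e-01]
```

Emit:
{"op": "arm_command", "data": {
  "rows": [
    [40, [0, 0.08, 0.02], [0, 0, 0.05]],
    [40, [0.0, 0.18, 0.05], [0, 0, 0.12]],
    [40, [0.0, 0.28, 0.05], [0, 0, 0.19]],
    [40, [0.0, 0.38, 0.05], [0, 0, 0.26]],
    [40, [0.02, 0.48, 0.05], [0, 0, 0.33]],
    [40, [0.02, 0.58, 0.05], [0, 0, 0.4]],
    [40, [0.02, 0.68, 0.05], [0, 0, 0.47]],
    [40, [0.02, 0.78, 0.05], [0, 0, 0.54]],
    [40, [0.02, 0.87, 0.05], [0, 0, 0.61]],
    [40, [0.02, 0.933, 0.05], [0, 0, 0.68]],
    [40, [0.02, 0.933, 0.05], [0, 0, 0.75]],
    [40, [0.02, 0.933, 0.05], [0, 0, 0.82]]
  ]
}}

```text
time: 9.67
tool_pos: [0.4175, -0.1367, 0.2087]
tool_rot: [-0.003, 0.184, 0.983, 0.001]
contact_force: [0.6, -1.7, -4.7]
gripper_width: 0.593
grasp_force: 64.3
```

Emit:
{"op": "arm_command", "data": {
  "rows": [
    [40, [0.05, 0, 0], [0, 0, 0.05]],
    [40, [0.13, 0, 0], [0, 0, 0.094]],
    [40, [0.23, 0, 0], [0, 0, 0.094]],
    [40, [0.33, 0, 0], [0, 0, 0.094]],
    [40, [0.43, 0, 0], [0, 0, 0.094]],
    [40, [0.53, 0, 0], [0, 0, 0.094]],
    [40, [0.61, 0, 0], [0, 0, 0.094]],
    [40, [0.67, 0, 0], [0, 0, 0.094]],
    [40, [0.686, 0, 0], [0, 0, 0.094]],
    [40, [0.686, 0, 0], [0, 0, 0.094]],
    [40, [0.686, 0, 0], [0, 0, 0.094]]
  ]
}}

```text
time: 10.58
tool_pos: [0.6234, -0.1384, 0.2099]
tool_rot: [-0.003, 0.115, 0.993, 0.001]
contact_force: [-0.1, -0.7, -5.1]
gripper_width: 0.593
grasp_force: 64.3
```

```bash
python3 - <<'E'
from h import *
s=monitor.state();print(s['tool_pos'],s['tool_rot'],s['gripper_width'],s['contact_force'],s['joint_pos'])
q=s['tool_rot'];print(2*np.degrees(np.arctan2(q[2],q[1])))
f=grab('wrist');save(f,'w4.png');np.savez('/tmp/w4',**f)
E
```

```text
[ 0.62340998 -0.13843609  0.20991235] [-2.70024659e-03  1.15279755e-01  9.93329265e-01  5.07082202e-04] 0.5928727484197954 [-0.10399549 -0.71318746 -5.05555951] [-3.34890742e-01  1.01315251e-01  1.59753844e+00 -1.86677425e-04
  1.44823074e+00 -1.67458960e+00]
166.76042747659727
```

View pics/w4.png

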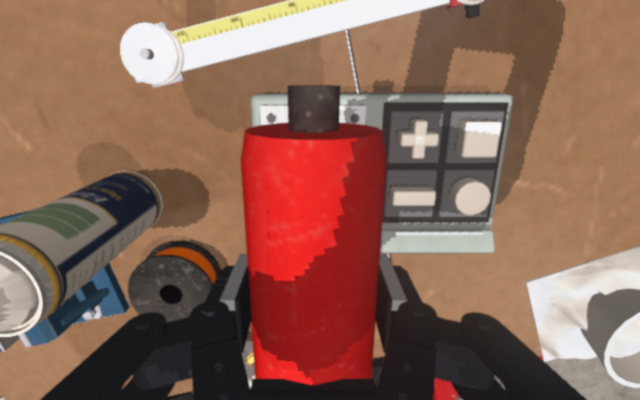

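Cartridge is held straight, nozzle (315,105) toward the robot, scale lies underneath. Lower it.

Emit:
{"op": "arm_command", "data": {
  "rows": [
    [40, [0.007, -0.002, -0.06], [0, 0, 0]],
    [40, [0.007, -0.002, -0.14], [0, 0, 0]],
    [40, [0.007, -0.002, -0.22], [0, 0, 0]],
    [40, [0.007, -0.002, -0.3], [0, 0, 0]],
    [40, [0.007, -0.002, -0.36], [0, 0, 0]],
    [40, [0.007, -0.002, -0.4], [0, 0, 0]],
    [40, [0.007, -0.002, -0.42], [0, 0, 0]],
    [40, [0.007, -0.002, -0.43], [0, 0, 0]],
    [40, [0.007, -0.002, -0.435], [0, 0, 0]],
    [40, [0.007, -0.002, -0.435], [0, 0, 0]],
    [40, [0.007, -0.002, -0.435], [0, 0, 0]]
  ]
}}

```text
time: 11.55
tool_pos: [0.6282, -0.1399, 0.0841]
tool_rot: [0.001, 0.115, 0.993, -0.0]
contact_force: [0.4, -0.1, -5.3]
gripper_width: 0.591
grasp_force: 64.2
```

Emit:
{"op": "arm_command", "data": {
  "rows": [
    [40, [0, 0, -0.01], [0, 0, 0]],
    [40, [0, 0, -0.015], [0, 0, 0]],
    [40, [0, 0, -0.015], [0, 0, 0]],
    [40, [0, 0, -0.015], [0, 0, 0]]
  ]
}}

```text
time: 11.88
tool_pos: [0.6272, -0.1394, 0.0779]
tool_rot: [-0.0, 0.115, 0.993, 0.0]
contact_force: [-0.1, -0.8, -5.1]
gripper_width: 0.592
grasp_force: 64.3
```

Emit:
{"op": "arm_command", "data": {
  "rows": [
    [40, [0, 0, -0.006], [0, 0, 0]],
    [40, [0, 0, -0.01], [0, 0, 0]],
    [40, [0, 0, -0.01], [0, 0, 0]],
    [40, [0, 0, -0.01], [0, 0, 0]]
  ]
}}

```text
time: 12.22
tool_pos: [0.6271, -0.1395, 0.0748]
tool_rot: [-0.0, 0.115, 0.993, 0.0]
contact_force: [0.1, 0.1, -4.3]
gripper_width: 0.594
grasp_force: 64.3
```

Emit:
{"op": "arm_command", "data": {
  "rows": [
    [40, [0, 0, -0.006], [0, 0, 0]],
    [40, [0, 0, -0.008], [0, 0, 0]],
    [40, [0, 0, -0.008], [0, 0, 0]],
    [40, [0, 0, -0.008], [0, 0, 0]]
  ]
}}

```text
time: 12.55
tool_pos: [0.6272, -0.1395, 0.0725]
tool_rot: [-0.0, 0.115, 0.993, 0.0]
contact_force: [0.6, -0.2, -4.9]
gripper_width: 0.594
grasp_force: 64.3
```

Emit:
{"op": "arm_command", "data": {
  "rows": [
    [40, [0, 0, -0.004], [0, 0, 0]],
    [40, [0, 0, -0.007], [0, 0, 0]],
    [40, [0, 0, -0.007], [0, 0, 0]],
    [40, [0, 0, -0.007], [0, 0, 0]]
  ]
}}

```text
time: 12.88
tool_pos: [0.6275, -0.1396, 0.0718]
tool_rot: [0.0, 0.115, 0.993, -0.0]
contact_force: [-3.5, 1.8, 4.6]
gripper_width: 0.592
grasp_force: 65.4
```

Emit:
{"op": "arm_command", "data": {
  "rows": [
    [40, [0, 0, -0.004], [0, 0, 0]],
    [40, [0, 0, -0.004], [0, 0, 0]],
    [40, [0, 0, -0.004], [0, 0, 0]]
  ]
}}

```text
time: 13.13
tool_pos: [0.6276, -0.1396, 0.0717]
tool_rot: [0.0, 0.115, 0.993, -0.0]
contact_force: [-8.2, 1.1, 10.4]
gripper_width: 0.594
grasp_force: 66.0
```

Seated as expected (z 0.0717, force reversal). Release and lift.

Emit:
{"op": "arm_command", "data": {
  "rows": [
    [52, [0, 0, 0.004], [0, 0, 0]],
    [56, [0, 0, 0.004], [0, 0, 0]],
    [60, [0, 0, 0.004], [0, 0, 0]],
    [66, [0, 0, 0.004], [0, 0, 0]],
    [70, [0, 0, 0.004], [0, 0, 0]],
    [70, [0, 0, 0.004], [0, 0, 0]],
    [70, [0, 0, 0.004], [0, 0, 0]],
    [70, [0, 0, 0.004], [0, 0, 0]]
  ]
}}

```text
time: 13.8
tool_pos: [0.6273, -0.1395, 0.0704]
tool_rot: [0.0, 0.115, 0.993, -0.0]
contact_force: [-0.1, 0.8, -0.5]
gripper_width: 0.817
grasp_force: 0.0
```

Emit:
{"op": "arm_command", "data": {
  "rows": [
    [72, [0, 0, 0.03], [0, 0, 0]],
    [72, [0, 0, 0.07], [0, 0, 0]],
    [72, [0, 0, 0.13], [0, 0, 0]],
    [72, [0, 0, 0.2], [0, 0, 0]],
    [72, [0, 0, 0.3], [0, 0, 0]],
    [72, [0, 0, 0.4], [0, 0, 0]],
    [72, [0, 0, 0.45], [0, 0, 0]],
    [72, [0, 0, 0.45], [0, 0, 0]],
    [72, [0, 0, 0.45], [0, 0, 0]]
  ]
}}

```text
time: 14.55
tool_pos: [0.6279, -0.1397, 0.2072]
tool_rot: [0.002, 0.115, 0.993, -0.0]
contact_force: [-1.2, 0.4, -1.1]
gripper_width: 0.844
grasp_force: 0.0
```

```bash
python3 - <<'E'
from h import *
f=grab('wrist');save(f,'w5.png');np.savez('/tmp/w5',**f)
s=monitor.state();print(s['tool_pos'],s['gripper_width'],s['contact_force'])
a=np.radians(-13.2);R=np.array([[np.cos(a),-np.sin(a)],[np.sin(a),np.cos(a)]]);C=np.array([.6396,-.0815])
hsv=cv2.cvtColor(f['color'],cv2.COLOR_RGB2HSV)
m=((hsv[...,0]<8)|(hsv[...,0]>172))&(hsv[...,1]>150)&(hsv[...,2]>60)
q=pts(f)[m];q=q[(q[:,2]>.08)&(q[:,2]<.13)];k=np.c_[(q[:,:2]-C)@R,q[:,2]]
print(np.percentile(k,[.5,50,99.5],axis=0).round(4))
t=k[k[:,2]>np.percentile(k[:,2],80)];print('ridge',np.polyfit(t[:,0],t[:,1],1),t.mean(0))
E
```

```text
[ 0.62689471 -0.13938431  0.20496392] 0.8461947551304158 [-0.25962874 -0.15626975 -0.55757546]
[[-0.0635 -0.0852  0.0944]
 [-0.0102 -0.0609  0.11  ]
 [ 0.0563 -0.0365  0.1142]]
ridge [ 0.0026546  -0.06122682] [-0.00402695 -0.06123751  0.11308246]
```

View pics/w5.png

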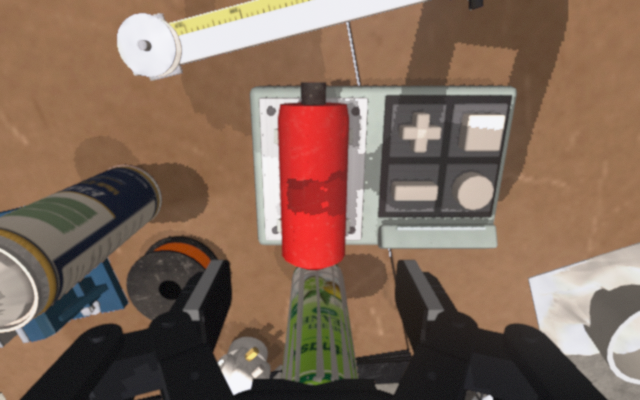

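Cartridge lies in both rests (ends at (312,105) and (313,265)), centred and aligned; cans are untouched. Now over to the bar key.

Emit:
{"op": "arm_command", "data": {
  "rows": [
    [40, [0.02, 0.05, 0], [0, 0, 0]],
    [0, [0.05, 0.13, 0], [0, 0, 0]],
    [0, [0.08, 0.21, 0], [0, 0, 0]],
    [0, [0.109, 0.296, 0], [0, 0, 0]],
    [0, [0.109, 0.296, 0], [0, 0, 0]],
    [0, [0.109, 0.296, 0], [0, 0, 0]],
    [0, [0.109, 0.296, -0.1], [0, 0, 0]],
    [0, [0.109, 0.296, -0.2], [0, 0, 0]],
    [0, [0.109, 0.296, -0.3], [0, 0, 0]],
    [0, [0.109, 0.296, -0.39], [0, 0, 0]],
    [0, [0.109, 0.296, -0.39], [0, 0, 0]],
    [0, [0.109, 0.296, -0.39], [0, 0, 0]]
  ]
}}

```text
time: 15.6
tool_pos: [0.6575, -0.0512, 0.0853]
tool_rot: [-0.003, 0.116, 0.993, 0.0]
contact_force: [0.1, -0.6, 0.3]
gripper_width: -0.003
grasp_force: 0.0
```

```bash
python3 - <<'E'
from h import *
f=grab('wrist');save(f,'w6.png');s=monitor.state();print(s['tool_pos'],s['contact_force'],s['gripper_width'])
E
```

```text
[ 0.65948432 -0.05139192  0.08820827] [ 0.73801823  0.77996479 -0.11031598] 0.0036372485061943135
```

View pics/w6.png

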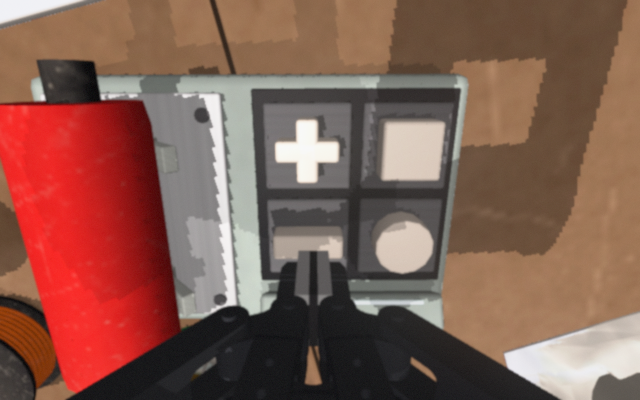

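Tip is just over the bar key (308,243), with a clear gap between the knuckles (230,320) and the cartridge (175,330). Press.

Emit:
{"op": "arm_command", "data": {
  "rows": [
    [0, [0, 0, -0.04], [0, 0, 0]],
    [0, [0, 0, -0.07], [0, 0, 0]],
    [0, [0, 0, -0.09], [0, 0, 0]],
    [0, [0, 0, -0.1], [0, 0, 0]],
    [0, [0, 0, -0.11], [0, 0, 0]],
    [0, [0, 0, -0.12], [0, 0, 0]],
    [0, [0, 0, -0.12], [0, 0, 0]],
    [0, [0, 0, -0.12], [0, 0, 0]]
  ]
}}

```text
time: 16.32
tool_pos: [0.6599, -0.0507, 0.053]
tool_rot: [-0.0, 0.115, 0.993, -0.0]
contact_force: [-3.2, -0.1, 4.8]
gripper_width: 0.0
grasp_force: 2.2
```

Emit:
{"op": "arm_command", "data": {
  "rows": [
    [0, [0, 0, -0.005], [0, 0, 0]],
    [0, [0, 0, -0.01], [0, 0, 0]],
    [0, [0, 0, -0.01], [0, 0, 0]],
    [0, [0, 0, -0.01], [0, 0, 0]]
  ]
}}

```text
time: 16.65
tool_pos: [0.6604, -0.0507, 0.0519]
tool_rot: [0.0, 0.115, 0.993, -0.0]
contact_force: [-8.2, 0.2, 12.9]
gripper_width: -0.002
grasp_force: 6.3
```

Bottomed out. Lift clear and check.

Emit:
{"op": "arm_command", "data": {
  "rows": [
    [0, [0, 0, 0.04], [0, 0, 0]],
    [0, [0, 0, 0.14], [0, 0, 0]],
    [0, [0, 0, 0.26], [0, 0, 0]],
    [0, [0, 0, 0.4], [0, 0, 0]],
    [0, [-0.1, 0.1, 0.5], [0, 0, 0]],
    [0, [-0.2, 0.2, 0.55], [0, 0, 0]],
    [0, [-0.2, 0.2, 0.55], [0, 0, 0]],
    [0, [-0.2, 0.2, 0.55], [0, 0, 0]],
    [0, [-0.2, 0.2, 0.55], [0, 0, 0]],
    [0, [-0.2, 0.2, 0.55], [0, 0, 0]]
  ]
}}

```text
time: 17.48
tool_pos: [0.6, 0.0088, 0.2132]
tool_rot: [-0.001, 0.115, 0.993, -0.0]
contact_force: [0.8, -0.2, -0.2]
gripper_width: -0.001
grasp_force: 0.0
```

```bash
python3 - <<'E'
from h import *
a=np.radians(-13.2);R=np.array([[np.cos(a),-np.sin(a)],[np.sin(a),np.cos(a)]]);C=np.array([.6396,-.0815])
f=grab('top')
hsv=cv2.cvtColor(f['color'],cv2.COLOR_RGB2HSV)
m=((hsv[...,0]<8)|(hsv[...,0]>172))&(hsv[...,1]>150)&(hsv[...,2]>60)
P=pts(f);q=P[m];k=np.c_[(q[:,:2]-C)@R,q[:,2]]
k=k[(k[:,2]>.08)&(k[:,2]<.13)&(abs(k[:,0])<.1)&(abs(k[:,1]+.06)<.05)]
print(len(k),np.percentile(k,[1,50,99],axis=0).round(4))
for nm,(u0,u1,v0,v1) in dict(green=(355,395,125,175),white=(415,470,175,220)).items():
    w=P[v0:v1,u0:u1].reshape(-1,3);w=w[(w[:,2]>.1)&(w[:,0]>.57)&((w[:,2]>.15))];print(nm,np.percentile(w,[2,50,98],axis=0))
s=monitor.state();print(s['tool_pos'],s['contact_force'])
if len(k)>100: print(manip.job_done())
E
```

```text
759 [[-0.0633 -0.0815  0.0979]
 [-0.0033 -0.0586  0.1095]
 [ 0.0608 -0.0375  0.1147]]
green [[ 0.72984438 -0.18987533  0.15553779]
 [ 0.74845583 -0.16065841  0.1835765 ]
 [ 0.78024494 -0.13807154  0.21240287]]
white [[ 0.58507938 -0.36344495  0.15354443]
 [ 0.61233775 -0.32795509  0.17634983]
 [ 0.64283561 -0.30373072  0.20486171]]
[0.59997901 0.00863021 0.21286915] [-0.42718255  0.22410924 -0.61514313]
the job is handed in; nothing more can be done
None
```

I pressed round then square, laid and released the cartridge centred in both V rests, then pressed bar; the job is handed in at about 17.5 s, and the final camera check showed the cartridge in place and both cans unmoved (the black box was not re-measured; the arm stayed well clear of it).

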